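# Return the check weights to their cases

## Robot

A 7-joint arm with a two-finger parallel gripper is mounted at the origin on the work surface. World frame = base frame: x ahead of the robot, y to its left, z up, the work surface at z = 0. Lengths are in m, angles in rad, forces in N, time in s.
With the tool pointing down it reaches from about 0.4 to 0.75 m from the base axis. Payload 19.5 kg.
Tool frame: the origin (TCP) lies midway between the tips of the shut fingers; the grasp point (between the pads) lies 19 mm behind it; z points along the fingers, y is the line along which they close (so a half turn about z gives the same grasp; the last joint's range is limited). The gripper opens to 85 mm and grips with 20 to 120 N. Pads are 22 mm wide; open, the fingers measure 114 mm over their backs; the gripper's body (76 mm by 85 mm) begins 54 mm behind the grasp point. The pads swing forward as they close: fully open they stand 13 mm farther back than shut.
Start: joints at [1.105, 0.707, -0.028, 1.485, 0.022, 0.951, -0.075], TCP at [0.236, -0.524, 0.231] pointing down, gripper open.
Joint ranges: [-2.71, 2.71], [-0.32, 2.16], [-1.57, 1.52], [0, 2.45], [-1.46, 4.6], [0, 2.02], [-2.83, 2.83]. Speed limits (rad/s): [1.89, 1.89, 2.57, 2.57, 3.01, 3.01, 3.01].

## Interface

Orientations are given as [roll, pitch, yaw] about the fixed x, y, z axes, in that order (R = Rz(yaw) Ry(pitch) Rx(roll)).
In Python, from rig import manip gives the robot as it stands.
- The arm moves only by the tool carry_out, never from a script. Its argument "motion" is a list of rows, each an object of numbers: "grip": the opening, from 0 (shut) to 1 (fully open); "dx", "dy", "dz": the shift along the tool's x, y, z in cm; "rx", "ry", "rz": the turn, a rotation vector about the tool's x, y, z in degrees. In form: [{"grip": .., "dx": .., "dy": .., "dz": .., "rx": .., "ry": .., "rz": ..}, ...]. A call has 1 to 5 rows; each row is the pose to reach, as a shift and turn from the pose commanded when the call began, along the tool's axes at that moment; what a row does not reach only later rows make up. A row lasts 1/8 s, in which the tool goes at most 62.5 mm and 10.7 degrees, less where a joint would pass 70% of its speed; a pose out of reach is approached as far as the arm can. A call with a gripper value outside its range is refused whole. The fingers move at their own pace and stop on an object; "newtons" is the grip in N (left out, the last holds). Time passes only in rows, so rows that repeat a pose let the fingers close. It gives the time, the measured TCP pose, the force, the opening and the grip force at its end, in the units of the state.
- manip.sense(): the state, without advancing time (a new reading comes with each control period).
- manip.snapshot(name): name is "side" or "top"; returns the picture (384x512x3 uint8, blue, green, red); there is no depth.
- manip.camera_params(name): a dict with "fx", "fy", "cx", "cy" (pixels), "origin" and "orientation" of the camera in the world. Camera axes: x right, y down, z forward; pixel columns grow to the right and rows downward; lengths in m; the calibration is good to about 2 mm. A picture is of the moment at which its call begins. camera_params takes no time and is no camera call.
- manip.close_job(): hands the job in; it is judged then, once.
Trained networks look in the newest picture that a camera, given by its name, has taken for a name from the list of things; names that differ only in an ending like _2 or _b are one class to them, and where a whole thing is asked for, a point or a joint stands for the part that bears it (a point fixed in the world has none). Each returns a list of dicts, best first, with "score" (0 to 1); they miss things now and then, are a little off and sometimes report something else, mostly with a low value. They report only what shows in the picture. A call takes as long as a camera call.
- manip.search_frame(camera, label): "centre" ([x, y, z] in m, in world coordinates, good to about 4 mm: the middle of the surface that is visible of it).
- manip.tip_of(camera, label): "centre" ([x, y, z] in m, in world coordinates, good to about 4 mm: a listed point, or the origin of a listed thing).
The state is a dict: "t": time; "joint_positions": joint angles; "joint_velocities": joint speeds; "tau": joint torques, N m; "ee_pos": TCP position; "orientation": TCP orientation; "contact_force": force on the tool from outside, world axes, zero at the start; "ft_torque": the same for the moment, N m; "opening": finger opening in m; "grasp_force": force on a finger pad.
Only numpy, scipy, OpenCV 4.12 (cv2) and the standard library are available. Lean on these libraries where they do the work, as an engineer would, in place of code of your own. Each camera call takes 0.05 s, during which the arm holds its last target. There are 200 camera calls.

## Task

The balance check is finished: put the four brass check weights back, each into its own open case - the 500 g (largest) in the green-lined case, the 200 g in the blue, the 100 g in the red and the 20 g (smallest) in the white. Each must stand upright on the floor of its well, set down gently and never dropped or knocked over, and be let go. Leave the eyepiece and the wash bottle where they stand.

Things in the scene. Friction and masses are not known exactly. Their poses are not given: they have to be found in the camera images.
- weight_500: The 500 g check weight, the largest of the four: a bare golden lacquered-brass knob weight standing upright, 62 mm tall. From the bottom: plain cylinder of diameter 38 mm up to height 47 mm, narrower neck of diameter 22 mm, knob of diameter 34 mm at the top. Loose, mass 500 g, round about its z. Origin: centre of its underside, z up. Easily gripped from above across the upper part of the cylinder.
- weight_200: The 200 g check weight, the second largest: a bare golden lacquered-brass knob weight standing upright, 46 mm tall. From the bottom: plain cylinder of diameter 28 mm up to height 35 mm, narrower neck of diameter 16 mm, knob of diameter 25 mm at the top. Loose, mass 200 g, round about its z. Origin: centre of its underside, z up. Easily gripped from above across the upper part of the cylinder.
- weight_100: The 100 g check weight, the third in size: a bare golden lacquered-brass knob weight standing upright, 37 mm tall. From the bottom: plain cylinder of diameter 22 mm up to height 28 mm, narrower neck of diameter 13 mm, knob of diameter 20 mm at the top. Loose, mass 100 g, round about its z. Origin: centre of its underside, z up. Easily gripped from above across the upper part of the cylinder.
- weight_20: The 20 g check weight, the smallest: a bare golden lacquered-brass knob weight standing upright, 21 mm tall. From the bottom: plain cylinder of diameter 13 mm up to height 15 mm, narrower neck of diameter 7.5 mm, knob of diameter 11.5 mm at the top. Loose, mass 20 g, round about its z. Origin: centre of its underside, z up. Easily gripped from above across the upper part of the cylinder.
- case_500: The open lower half of the 500 g weight's case, the largest case: a round black plastic pot with a round well lined in green. Flange diameter 68 mm up to 8 mm height, above it a collar of diameter 62 mm up to the rim at height 20 mm. Well: diameter 50 mm, its mouth bevelled out to 57 mm at the rim, flat floor 6 mm above the bench (14 mm deep). It does not slide on the bench. Origin: centre of its underside at bench height, z up; the well is concentric with it.
- case_200: The open lower half of the 200 g weight's case, the second largest case: a round black plastic pot with a round well lined in blue. Flange diameter 58 mm up to 8 mm height, above it a collar of diameter 52 mm up to the rim at height 18 mm. Well: diameter 40 mm, its mouth bevelled out to 47 mm at the rim, flat floor 6 mm above the bench (12 mm deep). It does not slide on the bench. Origin: centre of its underside at bench height, z up; the well is concentric with it.
- case_100: The open lower half of the 100 g weight's case, the third case: a round black plastic pot with a round well lined in red. Flange diameter 52 mm up to 8 mm height, above it a collar of diameter 46 mm up to the rim at height 16 mm. Well: diameter 34 mm, its mouth bevelled out to 41 mm at the rim, flat floor 6 mm above the bench (10 mm deep). It does not slide on the bench. Origin: centre of its underside at bench height, z up; the well is concentric with it.
- case_20: The open lower half of the 20 g weight's case, the smallest case: a round black plastic pot with a round well lined in white. Flange diameter 43 mm up to 8 mm height, above it a collar of diameter 37 mm up to the rim at height 13 mm. Well: diameter 25 mm, its mouth bevelled out to 32 mm at the rim, flat floor 6 mm above the bench (7 mm deep). It does not slide on the bench. Origin: centre of its underside at bench height, z up; the well is concentric with it.
- eyepiece: A microscope eyepiece, not part of the weight set: stands upright, 55 mm tall, bright barrel of diameter 23 mm below, black body of diameter 31 mm and black rubber eyecup of diameter 36 mm on top. Loose, about 80 g. Origin: centre of its underside. To be left where it stands. (The balance and the tray of black case lids beyond the work are scenery.)
- wash_bottle: A white plastic wash bottle with a red cap and a thin bent white spout, at the edge of the work on the robot's right: diameter 62 mm, about 180 mm tall with its spout, which reaches 58 mm out towards the bottle's own -x. Loose, about 250 g. Origin: centre of its underside. To be left where it stands.

How it is judged:
At the end, for the whole second after the job is handed in: Each weight stands upright (within 0.1 rad) on the floor of its own case's well (within 3 mm in height, at most 9 mm off the well's axis), at rest; the eyepiece and the wash bottle stand upright within 20 mm of where they began (horizontal distance between weight_500 and case_500 below 0.009 m and z of weight_500 in the frame of case_500 between 0.003 and 0.009 m and angle between each of weight_500, weight_200, weight_100, weight_20's own z axis and vertical below 0.1 rad and linear speed of each of weight_500, weight_200, weight_100, weight_20 below 0.02 m/s and horizontal distance between weight_200 and case_200 below 0.009 m and z of weight_200 in the frame of case_200 between 0.003 and 0.009 m and horizontal distance between weight_100 and case_100 below 0.009 m and z of weight_100 in the frame of case_100 between 0.003 and 0.009 m and horizontal distance between weight_20 and case_20 below 0.009 m and z of weight_20 in the frame of case_20 between 0.003 and 0.009 m and distance of each of eyepiece, wash_bottle from where it was at the start of the episode below 0.02 m and angle between each of eyepiece, wash_bottle's own z axis and vertical below 0.2 rad); the robot touches nothing.
It fails at once if a weight is dropped (falls free faster than 0.75 m/s, a drop of about 30 mm) ((contact force between the fingers and weight_500 below 0.05 N and linear speed of weight_500 above 0.75 m/s) or (contact force between the fingers and weight_200 below 0.05 N and linear speed of weight_200 above 0.75 m/s) or (contact force between the fingers and weight_100 below 0.05 N and linear speed of weight_100 above 0.75 m/s) or (contact force between the fingers and weight_20 below 0.05 N and linear speed of weight_20 above 0.75 m/s)).
It fails at once if a weight is knocked over (leans more than 1 rad) (angle between any of weight_500, weight_200, weight_100, weight_20's own z axis and vertical above 1 rad).
It fails at once if the eyepiece or the wash bottle is pushed more than 20 mm from its place (distance of any of eyepiece, wash_bottle from where it was at the start of the episode above 0.02 m).
It also fails if it takes over 106 s, if anything falls off the work surface, if the arm or the gripper's body presses on something with over 40 N, if the wrist force passes 120 N, or if a joint passes its speed limit or range.

## Working session

There is one attempt and no reset: what is moved stays moved. The work goes in short steps, Python scripts to look and compute and a tool call to move; the robot and the scene stay as the last step left them, time stands still between calls to the robot, and variables do not carry over. Pictures are saved under pics/ and viewed, at most 14 in all, crops included, and the job is handed in when it is done.

Besides the shell and the picture viewer there is one more tool, called after "Call:" as name([rows], argument=value, ...), one row to a line, values as JSON. carry_out: Moves the arm, as the interface text tells. Its arguments: {"type":"object","properties":{"motion":{"type":"array","items":{"type":"object","properties":{"grip":{"type":"number"},"dx":{"type":"number"},"dy":{"type":"number"},"dz":{"type":"number"},"rx":{"type":"number"},"ry":{"type":"number"},"rz":{"type":"number"}}}},"newtons":{"type":"number"}},"required":["motion"]}

```bash
mkdir -p pics
cat > h.py <<'E'
from rig import manip
import numpy as np, cv2
from scipy.spatial.transform import Rotation as R
N=['weight_500','weight_200','weight_100','weight_20','case_500','case_200','case_100','case_20','eyepiece','wash_bottle']
def snap(c,f):
    im=manip.snapshot(c); cv2.imwrite('pics/'+f+'.png',im); return im
def cam(c):
    p=manip.camera_params(c); o=np.array(p['orientation'])
    M=o if o.shape==(3,3) else R.from_euler('xyz',o).as_matrix()
    return p,np.array(p['origin']),M
def proj(c,X):
    p,o,M=cam(c); v=M.T@(np.array(X)-o); return p['fx']*v[0]/v[2]+p['cx'],p['fy']*v[1]/v[2]+p['cy']
def ray(c,u,v,z):
    p,o,M=cam(c); d=M@np.array([(u-p['cx'])/p['fx'],(v-p['cy'])/p['fy'],1]); return o+d*(z-o[2])/d[2]
E
python3 - <<'E'
from h import *
a=snap('top','t0');b=snap('side','s0')
for c in('top','side'):
    print(c,manip.camera_params(c))
    for n in N:
        r=manip.tip_of(c,n)[:2]; print(n,[(np.round(q['centre'],4).tolist(),round(q['score'],2),np.round(proj(c,q['centre'])).tolist()) for q in r])
s=manip.sense();print(s['t'],s['ee_pos'],s['orientation'],s['opening'],s['joint_positions'])
E
```

```text
top {'fx': 356.0792789209694, 'fy': 356.0792789209694, 'cx': 259.5511501052973, 'cy': 191.8690363438771, 'origin': array([ 0.41638473, -0.01096489,  0.92999761]), 'orientation': array([-2.99233727e+00,  7.77026751e-04, -1.58790033e+00])}
weight_500 [([0.5247, 0.3937, 0.0012], 0.74, [105.0, 206.0]), ([0.6661, 0.0685, 0.0013], 0.71, [229.0, 152.0])]
weight_200 [([0.5247, 0.3937, 0.0012], 0.74, [105.0, 206.0]), ([0.6661, 0.0685, 0.0013], 0.71, [229.0, 152.0])]
weight_100 [([0.5247, 0.3937, 0.0012], 0.74, [105.0, 206.0]), ([0.6661, 0.0685, 0.0013], 0.71, [229.0, 152.0])]
weight_20 [([0.5247, 0.3937, 0.0012], 0.74, [105.0, 206.0]), ([0.6661, 0.0685, 0.0013], 0.71, [229.0, 152.0])]
case_500 [([0.391, 0.2293, -0.0014], 0.92, [167.0, 257.0]), ([0.3833, -0.2546, 0.0027], 0.78, [355.0, 257.0])]
case_200 [([0.391, 0.2293, -0.0014], 0.92, [167.0, 257.0]), ([0.3833, -0.2546, 0.0027], 0.78, [355.0, 257.0])]
case_100 [([0.391, 0.2293, -0.0014], 0.92, [167.0, 257.0]), ([0.3833, -0.2546, 0.0027], 0.78, [355.0, 257.0])]
case_20 [([0.391, 0.2293, -0.0014], 0.92, [167.0, 257.0]), ([0.3833, -0.2546, 0.00
[... 1002 characters left out ...]
 [([0.3946, 0.2283, -0.0044], 0.67, [285.0, 271.0]), ([0.6541, -0.1092, 0.0026], 0.67, [236.0, 175.0])]
case_100 [([0.3946, 0.2283, -0.0044], 0.67, [285.0, 271.0]), ([0.6541, -0.1092, 0.0026], 0.67, [236.0, 175.0])]
case_20 [([0.3946, 0.2283, -0.0044], 0.67, [285.0, 271.0]), ([0.6541, -0.1092, 0.0026], 0.67, [236.0, 175.0])]
eyepiece [([0.5983, -0.2495, 0.0049], 0.59, [265.0, 155.0])]
wash_bottle [([0.5323, -0.4471, 0.0004], 0.74, [297.0, 132.0]), ([0.6696, 0.0694, -0.002], 0.68, [210.0, 209.0])]
1.1 [ 0.23644916 -0.52412209  0.23126762] [-3.14152351e+00  9.96525628e-06  4.23758092e-01] 0.08556092578795767 [ 1.10528679  0.70650664 -0.02757767  1.48458624  0.0220017   0.95087168
 -0.07551524]
```

View pics/t0.png

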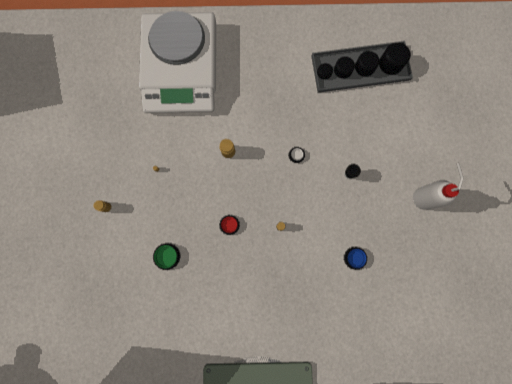

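View pics/s0.png

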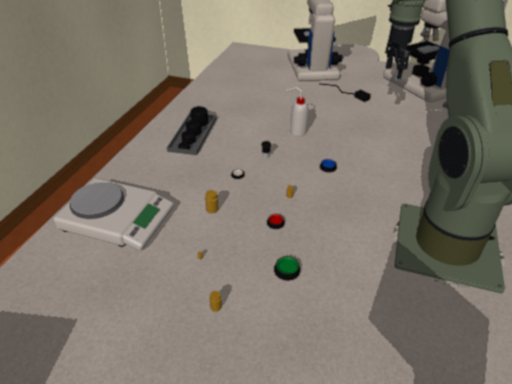

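The top view shows brass weights at 500 (229,150), 200 (103,206), 100 (282,226) and 20 (156,168). The cases are green (167,257), blue (356,258), red (229,225) and white (297,155). The eyepiece is at (352,172) and the bottle at (435,195). Next I'll refine these by fitting the silhouettes.

```bash
cat > fit.py <<'E'
from h import *
from scipy.optimize import minimize
W={'weight_500':[(19,0),(19,47),(17,62)],'weight_200':[(14,0),(14,35),(12.5,46)],'weight_100':[(11,0),(11,28),(10,37)],'weight_20':[(6.5,0),(6.5,15),(5.75,21)]}
C={'case_500':(25,28.5,20),'case_200':(20,23.5,18),'case_100':(17,20.5,16),'case_20':(12.5,16,13)}
S=8
def ring(c,x,y,r,z):
    return np.array([proj(c,(x+r*np.cos(a),y+r*np.sin(a),z)) for a in np.linspace(0,2*np.pi,24,endpoint=False)])
def sil(c,pts,uv,h):
    m=np.zeros((2*h*S,2*h*S),np.uint8); q=((pts-(uv-h)+.5)*S).astype(np.int32)
    cv2.fillConvexPoly(m,cv2.convexHull(q),1); return m
def model(c,n,x,y,uv,h,z0=0):
    if n in W:
        return sil(c,np.vstack([ring(c,x,y,r/1e3,z/1e3+z0) for r,z in W[n]]),uv,h)
    r,rb,H=C[n]; H/=1e3
    return sil(c,ring(c,x,y,rb/1e3,H),uv,h)   # mouth of the lining
def mask(im,n):
    hsv=cv2.cvtColor(im,cv2.COLOR_BGR2HSV).astype(int); h,s,v=hsv[...,0],hsv[...,1],hsv[...,2]
    if n in W: return (h>8)&(h<32)&(s>110)&(v>40)
    k=n[5:]
    if k=='500': return (h>45)&(h<85)&(s>100)
    if k=='200': return (h>100)&(h<130)&(s>110)
    if k=='100': return ((h<8)|(h>172))&(s>120)
    return (v>150)&(s<60)
def centroid_fit(im,c,n,x,y,z0=0,h=16):
    uv=np.round(proj(c,(x,y,.015))); M=mask(im,n); u,v=uv.astype(int)
    m=M[v-h:v+h,u-h:u+h].astype(float)
    # subpixel: soft weighting by area match of centroid
    cen=lambda a,s:np.array([(a.sum(0)*np.arange(a.shape[1])).sum(),(a.sum(1)*np.arange(a.shape[0])).sum()])/max(a.sum(),1)/s
    t=cen(m,1)
    f=lambda p:(cen(model(c,n,p[0],p[1],uv,h,z0).astype(float),S)-.5-t)
    p=np.array([x,y])
    for _ in range(4):
        e=f(p);J=np.column_stack([(f(p+d)-f(p-d))/.02 for d in([.01,0],[0,.01])]); p=p-np.linalg.solve(J,e)
    return p,m.sum(),model(c,n,p[0],p[1],uv,h,z0).sum()/S/S
E
python3 - <<'E'
from fit import *
G={'weight_500':(229,152),'weight_200':(104,206),'weight_100':(281,227),'weight_20':(156,169),'case_500':(167,257),'case_200':(356,259),'case_100':(229,226),'case_20':(297,155)}
D={c:[] for c in('top','side')}
for c in D:
    I=cv2.imread(f'pics/{c[0]}0.png'); D[c]=I
for n,g in G.items():
    p0=ray('top',*g,.01)[:2]
    for c in D:
        p,a,b=centroid_fit(D[c],c,n,*p0); print(n,c,np.round(p,4),a,round(b))
snap('top','t1');snap('side','s1')
for n in('weight_500','case_500'):
    for c in D:
        print(n,c,[np.round(q['centre'],3)[:2].tolist() for q in manip.tip_of(c,n) if q['score']>.4])
E
```

```text
weight_500 top [0.6681 0.0703] 214.0 248Traceback (most recent call last):
  File "<stdin>", line 9, in <module>
  File "fit.py", line 34, in centroid_fit
    return p,m.sum(),model(c,n,p[0],p[1],uv,h,z0).sum()/S/S
                     ~~~~~^^^^^^^^^^^^^^^^^^^^^^^
  File "fit.py", line 13, in model
    return sil(c,np.vstack([ring(c,x,y,r/1e3,z/1e3+z0) for r,z in W[n]]),uv,h)
                            ~~~~^^^^^^^^^^^^^^^^^^^^^^
  File "fit.py", line 7, in ring
    return np.array([proj(c,(x+r*np.cos(a),y+r*np.sin(a),z)) for a in np.linspace(0,2*np.pi,24,endpoint=False)])
                     ~~~~^^^^^^^^^^^^^^^^^^^^^^^^^^^^^^^^^^^
  File "h.py", line 12, in proj
    p,o,M=cam(c); v=M.T@(np.array(X)-o); return p['fx']*v[0]/v[2]+p['cx'],p['fy']*v[1]/v[2]+p['cy']
          ~~~^^^
  File "h.py", line 8, in cam
    p=manip.camera_params(c); o=np.array(p['orientation'])
ValueError: time passes only in moves, steps and waits
```

```bash
sed -i 's/^import numpy as np, cv2/import numpy as np, cv2, functools/; s/^def cam(c)/@functools.cache\ndef cam(c)/' h.py
cat > go.py <<'E'
from fit import *
G={'weight_500':(229,152),'weight_200':(104,206),'weight_100':(281,227),'weight_20':(156,169),'case_500':(167,257),'case_200':(356,259),'case_100':(229,226),'case_20':(297,155)}
D={}
for c in ('top','side'):
    D[c]=snap(c,c[0]+'1')
for n,g in G.items():
    p0=ray('top',*g,.01)[:2]
    for c in D:
        p,a,b=centroid_fit(D[c],c,n,*p0); print(n,c,np.round(p,4),a,round(b))
for n in('weight_500','case_500'):
    for c in D:
        print(n,c,[np.round(q['centre'],3)[:2].tolist() for q in manip.tip_of(c,n) if q['score']>.4])
E
python3 go.py
```

```text
weight_500 top [0.6681 0.0702] 212.0 248
weight_500 side [0.6644 0.0677] 253.0 284
weight_200 top [0.5232 0.392 ] 143.0 175
weight_200 side [0.5202 0.3897] 203.0 230
weight_100 top [ 0.4647 -0.065 ] 53.0 67
weight_100 side [ 0.46   -0.0668] 72.0 91
weight_20 top [0.6227 0.2612] 20.0 32
weight_20 side [0.6189 0.2587] 27.0 41
case_500 top [0.3931 0.2272] 443.0 408
case_500 side [0.389  0.2288] 329.0 298
case_200 top [ 0.3808 -0.2539] 315.0 278
case_200 side [ 0.3745 -0.2503] 106.0 90
case_100 top [0.4709 0.067 ] 236.0 202
case_100 side [0.4661 0.0685] 142.0 110
case_20 top [ 0.6532 -0.1106] 748.0 113
case_20 side [ 0.6587 -0.1603] 149.0 42
weight_500 top [[0.666, 0.068], [0.525, 0.394]]
weight_500 side [[0.524, 0.388], [0.464, -0.063], [0.622, 0.257], [0.671, 0.072]]
case_500 top [[0.39, 0.232], [0.47, 0.068], [0.383, -0.254], [0.655, -0.116]]
case_500 side [[0.378, -0.253], [0.394, 0.227], [0.471, 0.066], [0.655, -0.111]]
```

Call:
carry_out([
  {"dx":4.4,"dy":-3.6,"dz":0.6,"rz":5,"grip":1},
  {"dx":8.8,"dy":-7.2,"dz":1.2,"rz":10,"grip":1},
  {"dx":13.2,"dy":-10.8,"dz":1.8,"rz":15,"grip":1},
  {"dx":17.6,"dy":-14.4,"dz":2.4,"rz":20,"grip":1},
  {"dx":22,"dy":-18,"dz":3,"rz":24.3,"grip":1},
], newtons=40)

```text
$.motion[0]: bad value
```

Call:
carry_out([
  {"grip":1.0,"dx":4.4,"dy":-3.6,"dz":0.6,"rx":0,"ry":0,"rz":5},
  {"grip":1.0,"dx":8.8,"dy":-7.2,"dz":1.2,"rx":0,"ry":0,"rz":10},
  {"grip":1.0,"dx":13.2,"dy":-10.8,"dz":1.8,"rx":0,"ry":0,"rz":15},
  {"grip":1.0,"dx":17.6,"dy":-14.4,"dz":2.4,"rx":0,"ry":0,"rz":20},
  {"grip":1.0,"dx":22,"dy":-18,"dz":3,"rx":0,"ry":0,"rz":24.3},
], newtons=40)

```text
t: 2.02
ee_pos: [0.3636, -0.268, 0.2013]
orientation: [3.141, -0.0, -0.003]
contact_force: [1.8, 0.2, 1.2]
opening: 0.0858
grasp_force: 0.0
```

Call:
carry_out([
  {"grip":1.0,"dx":2.5,"dy":-5,"dz":1.5,"rx":0,"ry":0,"rz":0},
  {"grip":0.9,"dx":5,"dy":-10,"dz":3.5,"rx":0,"ry":0,"rz":0},
  {"grip":0.8,"dx":7.5,"dy":-15,"dz":6,"rx":0,"ry":0,"rz":0},
  {"grip":0.7,"dx":10,"dy":-20.3,"dz":9,"rx":0,"ry":0,"rz":0},
  {"grip":0.6,"dx":10,"dy":-20.3,"dz":11,"rx":0,"ry":0,"rz":0},
])

```text
t: 2.65
ee_pos: [0.4642, -0.0626, 0.0901]
orientation: [-3.14, -0.0, 0.006]
contact_force: [-0.5, -0.8, -0.9]
opening: 0.0512
grasp_force: 0.0
```

Run:
```python
from h import *
s=manip.sense();print(s['t'],s['ee_pos'],s['orientation'],s['opening'])
snap('top','t2');im=snap('side','s2')
u,v=map(int,proj('side',(.463,-.066,.05)));cv2.imwrite('pics/s2c.png',cv2.resize(im[v-60:v+40,u-70:u+70],None,fx=5,fy=5))
im=cv2.imread('pics/t2.png');u,v=map(int,proj('top',(.463,-.066,.05)));cv2.imwrite('pics/t2c.png',cv2.resize(im[v-50:v+50,u-70:u+70],None,fx=5,fy=5))
```

```text
2.65 [ 0.46416067 -0.06255886  0.09007781] [-3.14014504e+00 -1.51966870e-04  5.64637145e-03] 0.05116930589199284
```

View pics/s2c.png

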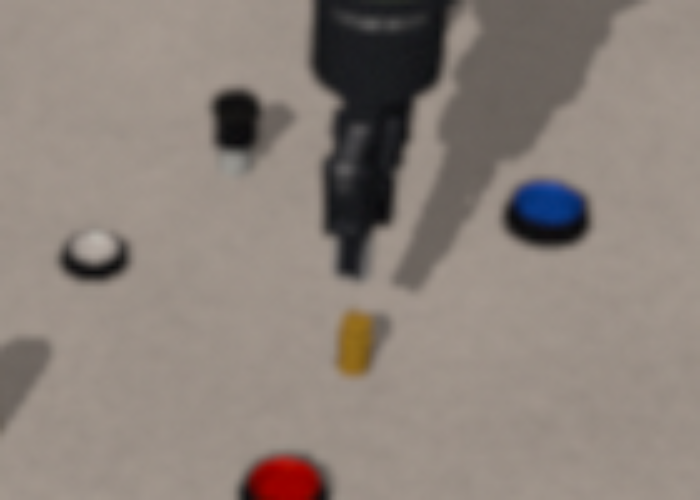

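The side crop shows the open fingers right above the 100 g weight (355,345 in the crop), so I'll go down.

Call:
carry_out([
  {"grip":0.6,"dx":0,"dy":0,"dz":4,"rx":0,"ry":0,"rz":0},
  {"grip":0.6,"dx":0,"dy":0,"dz":7,"rx":0,"ry":0,"rz":0},
  {"grip":0.6,"dx":0,"dy":0,"dz":7.8,"rx":0,"ry":0,"rz":0},
  {"grip":0.5,"dx":0,"dy":0,"dz":7.8,"rx":0,"ry":0,"rz":0},
  {"grip":0.35,"dx":0,"dy":0,"dz":7.8,"rx":0,"ry":0,"rz":0},
], newtons=30)

```text
t: 3.38
ee_pos: [0.4635, -0.0668, 0.0145]
orientation: [3.141, -0.001, -0.001]
contact_force: [-0.2, -1.2, 0.0]
opening: 0.0305
grasp_force: 0.0
```

Call:
carry_out([
  {"grip":0.25,"dx":0,"dy":0,"dz":0,"rx":0,"ry":0,"rz":0},
  {"grip":0.15,"dx":0,"dy":0,"dz":0,"rx":0,"ry":0,"rz":0},
  {"grip":0.15,"dx":0,"dy":0,"dz":0,"rx":0,"ry":0,"rz":0},
  {"grip":0.15,"dx":0,"dy":0,"dz":0,"rx":0,"ry":0,"rz":0},
])

```text
t: 3.88
ee_pos: [0.4635, -0.0665, 0.0143]
orientation: [-3.142, -0.001, -0.0]
contact_force: [-0.7, 1.2, 14.0]
opening: 0.0206
grasp_force: 28.8
```

Call:
carry_out([
  {"grip":0.15,"dx":0,"dy":0,"dz":-0.5,"rx":0,"ry":0,"rz":0},
  {"grip":0.15,"dx":0,"dy":0,"dz":-1.5,"rx":0,"ry":0,"rz":0},
  {"grip":0.15,"dx":0,"dy":0,"dz":-3,"rx":0,"ry":0,"rz":0},
  {"grip":0.15,"dx":0,"dy":0,"dz":-4,"rx":0,"ry":0,"rz":0},
])

```text
t: 4.38
ee_pos: [0.4633, -0.0666, 0.0546]
orientation: [3.142, -0.001, -0.0]
contact_force: [-0.5, -0.3, -1.9]
opening: 0.0206
grasp_force: 29.4
```

Run:
```python
from h import *
im=snap('side','s3')
u,v=map(int,proj('side',(.463,-.066,.05)));a=im[v-45:v+35,u-50:u+50]
im=snap('top','t3');u,v=map(int,proj('top',(.463,-.066,.05)));b=im[v-40:v+40,u-50:u+50]
cv2.imwrite('pics/c3.png',cv2.resize(np.hstack([a,b]),None,fx=4,fy=4,interpolation=cv2.INTER_CUBIC))
```

```text
(no output)
```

View pics/c3.png

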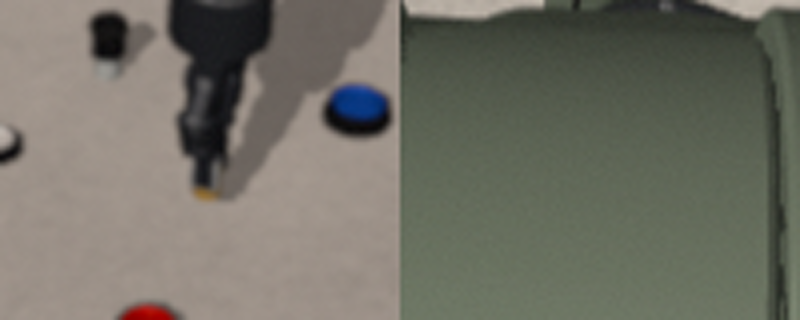

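Both crops: the top one is hidden by the arm, and the side one shows the weight held upright with its base at (207,195). Now over to the red case.

Call:
carry_out([
  {"grip":0.15,"dx":0.2,"dy":-3.5,"dz":0,"rx":0,"ry":0,"rz":0},
  {"grip":0.15,"dx":0.4,"dy":-7.5,"dz":0,"rx":0,"ry":0,"rz":0},
  {"grip":0.15,"dx":0.6,"dy":-11,"dz":0,"rx":0,"ry":0,"rz":0},
  {"grip":0.15,"dx":0.6,"dy":-13.4,"dz":0,"rx":0,"ry":0,"rz":0},
  {"grip":0.15,"dx":0.6,"dy":-13.4,"dz":1,"rx":0,"ry":0,"rz":0},
])

```text
t: 5.1
ee_pos: [0.4691, 0.0692, 0.0432]
orientation: [-3.141, -0.001, 0.003]
contact_force: [0.2, -0.7, -1.5]
opening: 0.0203
grasp_force: 29.6
```

Run:
```python
from h import *
s=manip.sense();print(s['ee_pos'])
im=snap('side','s4')
u,v=map(int,proj('side',(.469,.068,.03)));a=im[v-50:v+30,u-50:u+50]
cv2.imwrite('pics/c4.png',cv2.resize(a,None,fx=6,fy=6,interpolation=cv2.INTER_CUBIC))
```

```text
[0.46913668 0.06919773 0.0432001 ]
```

View pics/c4.png

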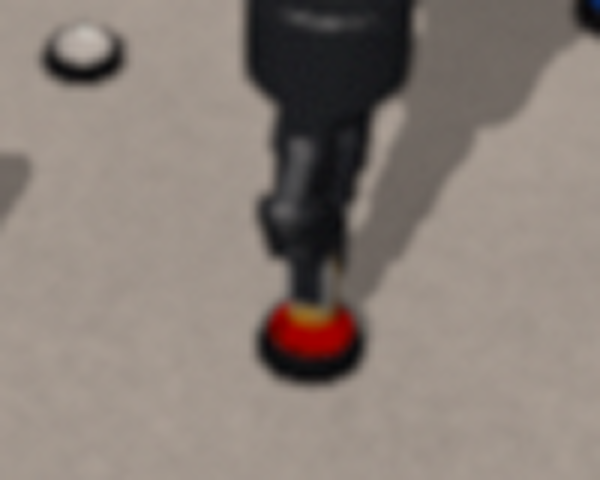

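The weight's base (312,315) sits centred over the red well (310,335), so I'll lower it.

Call:
carry_out([
  {"grip":0.15,"dx":0,"dy":0,"dz":1,"rx":0,"ry":0,"rz":0},
  {"grip":0.15,"dx":0,"dy":0,"dz":1.7,"rx":0,"ry":0,"rz":0},
  {"grip":0.15,"dx":0,"dy":0,"dz":2.1,"rx":0,"ry":0,"rz":0},
  {"grip":0.15,"dx":0,"dy":0,"dz":2.3,"rx":0,"ry":0,"rz":0},
  {"grip":0.15,"dx":0,"dy":0,"dz":2.35,"rx":0,"ry":0,"rz":0},
])

```text
t: 5.78
ee_pos: [0.4691, 0.0672, 0.0202]
orientation: [-3.142, -0.0, -0.001]
contact_force: [-3.7, -0.8, 17.3]
opening: 0.0206
grasp_force: 31.2
```

Call:
carry_out([
  {"grip":0.2,"dx":0,"dy":0,"dz":-0.05,"rx":0,"ry":0,"rz":0},
  {"grip":0.35,"dx":0,"dy":0,"dz":-0.05,"rx":0,"ry":0,"rz":0},
  {"grip":0.6,"dx":0,"dy":0,"dz":-0.1,"rx":0,"ry":0,"rz":0},
  {"grip":0.6,"dx":0,"dy":0,"dz":-1.5,"rx":0,"ry":0,"rz":0},
  {"grip":0.8,"dx":0,"dy":0,"dz":-6,"rx":0,"ry":0,"rz":0},
])

```text
t: 6.4
ee_pos: [0.4683, 0.0672, 0.0801]
orientation: [3.141, 0.003, -0.001]
contact_force: [0.9, 0.7, 0.9]
opening: 0.0671
grasp_force: 0.0
```

Call:
carry_out([
  {"grip":1.0,"dx":5,"dy":0,"dz":-2,"rx":0,"ry":0,"rz":0},
  {"grip":1.0,"dx":10,"dy":-0.1,"dz":-2.5,"rx":0,"ry":0,"rz":0},
  {"grip":1.0,"dx":15,"dy":-0.1,"dz":-2.5,"rx":0,"ry":0,"rz":0},
  {"grip":1.0,"dx":19.8,"dy":-0.1,"dz":-1.5,"rx":0,"ry":0,"rz":0},
  {"grip":1.0,"dx":19.8,"dy":-0.1,"dz":-1,"rx":0,"ry":0,"rz":0},
])

```text
t: 7.02
ee_pos: [0.6689, 0.0681, 0.0898]
orientation: [3.141, -0.001, -0.0]
contact_force: [0.0, -0.1, -1.3]
opening: 0.0851
grasp_force: 0.0
```

Run:
```python
from h import *
s=manip.sense();print(s['ee_pos'],s['opening'])
im=snap('side','s5')
u,v=map(int,proj('side',(.6,.068,.04)));a=im[v-50:v+50,u-70:u+70]
cv2.imwrite('pics/c5.png',cv2.resize(a,None,fx=5,fy=5,interpolation=cv2.INTER_CUBIC))
```

```text
[0.66888071 0.06807107 0.08976972] 0.08509941392330536
```

View pics/c5.png

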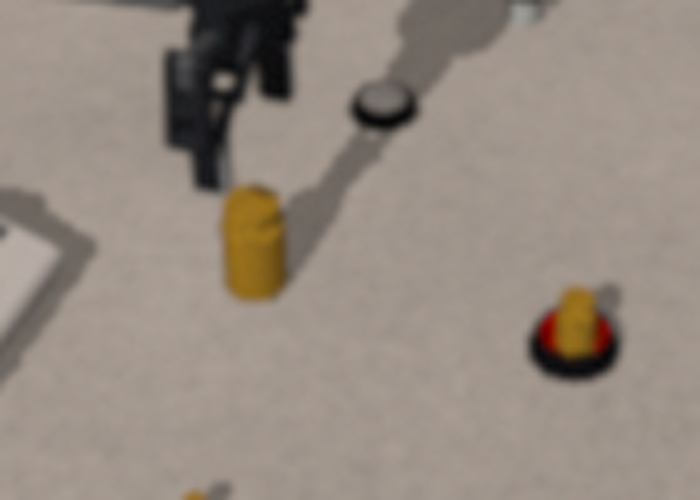

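The 100 g weight stands upright in the red well (575,325). The fingers straddle the 500 g weight (255,245), so I'll descend.

Call:
carry_out([
  {"grip":1.0,"dx":-0.2,"dy":0,"dz":3,"rx":0,"ry":0,"rz":0},
  {"grip":1.0,"dx":-0.2,"dy":0,"dz":6,"rx":0,"ry":0,"rz":0},
  {"grip":0.8,"dx":-0.2,"dy":0,"dz":6.9,"rx":0,"ry":0,"rz":0},
  {"grip":0.65,"dx":-0.2,"dy":0,"dz":6.9,"rx":0,"ry":0,"rz":0},
  {"grip":0.55,"dx":-0.2,"dy":0,"dz":6.9,"rx":0,"ry":0,"rz":0},
], newtons=50)

```text
t: 7.7
ee_pos: [0.6655, 0.0684, 0.0223]
orientation: [-3.141, -0.001, -0.0]
contact_force: [-0.5, -0.6, -0.6]
opening: 0.0469
grasp_force: 0.0
```

Call:
carry_out([
  {"grip":0.45,"dx":0,"dy":0,"dz":0,"rx":0,"ry":0,"rz":0},
  {"grip":0.35,"dx":0,"dy":0,"dz":0,"rx":0,"ry":0,"rz":0},
  {"grip":0.3,"dx":0,"dy":0,"dz":0,"rx":0,"ry":0,"rz":0},
  {"grip":0.3,"dx":0,"dy":0,"dz":0,"rx":0,"ry":0,"rz":0},
])

```text
t: 8.2
ee_pos: [0.6656, 0.0692, 0.0221]
orientation: [-3.14, -0.001, 0.0]
contact_force: [-2.9, 3.6, 11.7]
opening: 0.0368
grasp_force: 48.9
```

Call:
carry_out([
  {"grip":0.3,"dx":0,"dy":0,"dz":-0.5,"rx":0,"ry":0,"rz":0},
  {"grip":0.3,"dx":0,"dy":0,"dz":-2,"rx":0,"ry":0,"rz":0},
  {"grip":0.3,"dx":0,"dy":0,"dz":-4.5,"rx":0,"ry":0,"rz":0},
  {"grip":0.3,"dx":-2,"dy":-1,"dz":-5,"rx":0,"ry":0,"rz":0},
  {"grip":0.3,"dx":-6,"dy":-3.5,"dz":-5,"rx":0,"ry":0,"rz":0},
])

```text
t: 8.82
ee_pos: [0.6053, 0.1024, 0.072]
orientation: [3.141, -0.002, -0.002]
contact_force: [0.5, 1.6, -6.4]
opening: 0.0364
grasp_force: 50.8
```

Call:
carry_out([
  {"grip":0.3,"dx":-5,"dy":-2.9,"dz":0,"rx":0,"ry":0,"rz":0},
  {"grip":0.3,"dx":-10,"dy":-5.8,"dz":0,"rx":0,"ry":0,"rz":0},
  {"grip":0.3,"dx":-15,"dy":-8.7,"dz":0,"rx":0,"ry":0,"rz":0},
  {"grip":0.3,"dx":-19,"dy":-11,"dz":0,"rx":0,"ry":0,"rz":0},
  {"grip":0.3,"dx":-21.4,"dy":-12.4,"dz":0,"rx":0,"ry":0,"rz":0},
])

```text
t: 9.45
ee_pos: [0.3897, 0.2286, 0.0718]
orientation: [-3.141, -0.0, 0.001]
contact_force: [0.9, 0.9, -4.8]
opening: 0.0364
grasp_force: 50.9
```

Call:
carry_out([
  {"grip":0.3,"dx":0,"dy":0,"dz":0.5,"rx":0,"ry":0,"rz":0},
  {"grip":0.3,"dx":0,"dy":0,"dz":1.5,"rx":0,"ry":0,"rz":0},
])

```text
t: 9.7
ee_pos: [0.3921, 0.2274, 0.056]
orientation: [-3.141, -0.002, -0.001]
contact_force: [0.3, -0.2, -5.1]
opening: 0.0361
grasp_force: 51.0
```

Run:
```python
from h import *
s=manip.sense();print(s['ee_pos'],s['opening'])
im=snap('side','s6')
u,v=map(int,proj('side',(.391,.228,.04)));a=im[v-50:v+50,u-70:u+70]
cv2.imwrite('pics/c6.png',cv2.resize(a,None,fx=5,fy=5,interpolation=cv2.INTER_CUBIC))
```

```text
[0.39212973 0.22742854 0.05601963] 0.0361478185101412
```

View pics/c6.png

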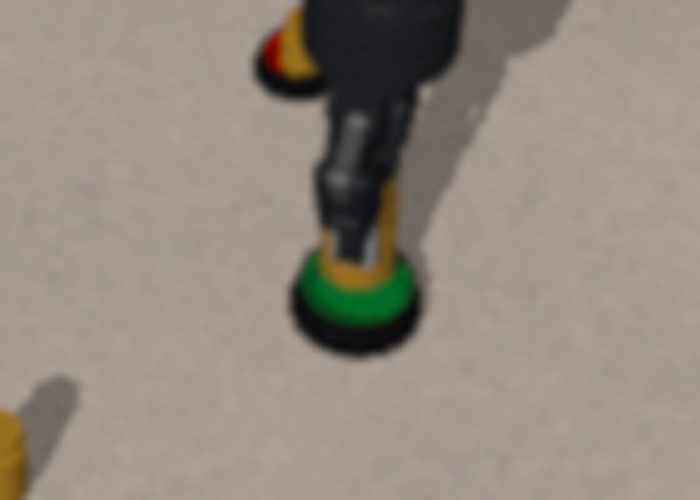

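The weight's base (358,275) lines up with the green well (357,290), so I'll lower it.

Call:
carry_out([
  {"grip":0.3,"dx":0,"dy":0,"dz":1,"rx":0,"ry":0,"rz":0},
  {"grip":0.3,"dx":0,"dy":0,"dz":1.9,"rx":0,"ry":0,"rz":0},
  {"grip":0.3,"dx":0,"dy":0,"dz":2.4,"rx":0,"ry":0,"rz":0},
  {"grip":0.3,"dx":0,"dy":0,"dz":2.7,"rx":0,"ry":0,"rz":0},
  {"grip":0.3,"dx":0,"dy":0,"dz":2.8,"rx":0,"ry":0,"rz":0},
])

```text
t: 10.38
ee_pos: [0.3911, 0.2274, 0.028]
orientation: [-3.141, -0.0, -0.0]
contact_force: [-3.1, -1.3, 17.9]
opening: 0.0368
grasp_force: 53.1
```

Call:
carry_out([
  {"grip":0.4,"dx":0,"dy":0,"dz":-0.05,"rx":0,"ry":0,"rz":0},
  {"grip":0.55,"dx":0,"dy":0,"dz":-0.1,"rx":0,"ry":0,"rz":0},
  {"grip":0.75,"dx":0,"dy":0,"dz":-0.2,"rx":0,"ry":0,"rz":0},
  {"grip":0.75,"dx":0,"dy":0,"dz":-2,"rx":0,"ry":0,"rz":0},
  {"grip":0.75,"dx":0,"dy":0,"dz":-7,"rx":0,"ry":0,"rz":0},
])

```text
t: 11.0
ee_pos: [0.3906, 0.2269, 0.0977]
orientation: [3.14, 0.003, -0.001]
contact_force: [0.7, 0.6, 1.0]
opening: 0.0637
grasp_force: 0.0
```

Call:
carry_out([
  {"grip":0.75,"dx":3.3,"dy":-4.1,"dz":0,"rx":0,"ry":0,"rz":0},
  {"grip":0.75,"dx":6.6,"dy":-8.2,"dz":0,"rx":0,"ry":0,"rz":0},
  {"grip":0.75,"dx":9.9,"dy":-12.3,"dz":1,"rx":0,"ry":0,"rz":0},
  {"grip":0.75,"dx":13.1,"dy":-16.4,"dz":2,"rx":0,"ry":0,"rz":0},
  {"grip":0.75,"dx":13.1,"dy":-16.4,"dz":2,"rx":0,"ry":0,"rz":0},
])

```text
t: 11.62
ee_pos: [0.5227, 0.3937, 0.0765]
orientation: [-3.141, -0.0, 0.002]
contact_force: [-1.1, -1.0, -0.8]
opening: 0.064
grasp_force: 0.0
```

Run:
```python
from h import *
s=manip.sense();print(s['ee_pos'],s['opening'])
im=snap('side','s7')
u,v=map(int,proj('side',(.47,.32,.04)));a=im[v-60:v+60,u-80:u+80]
cv2.imwrite('pics/c7.png',cv2.resize(a,None,fx=4,fy=4,interpolation=cv2.INTER_CUBIC))
```

```text
[0.52272779 0.39368082 0.07652894] 0.06402654062319223
```

View pics/c7.png

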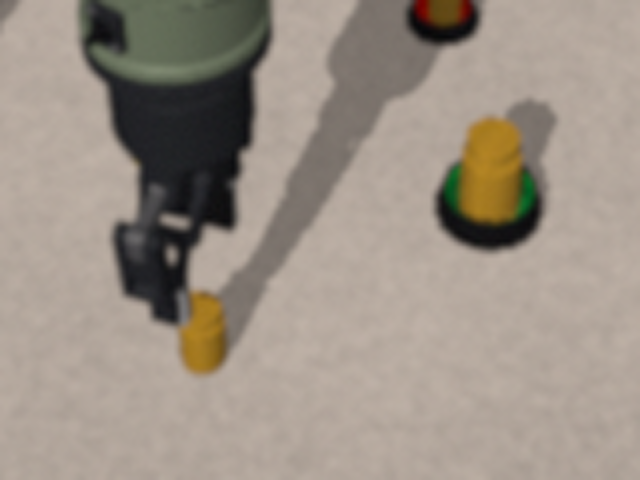

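The 500 g weight stands upright in the green well (490,190). The gripper is over the 200 g weight (205,335), perhaps 2 mm off in x.

Call:
carry_out([
  {"grip":0.75,"dx":-0.2,"dy":0,"dz":2.5,"rx":0,"ry":0,"rz":0},
  {"grip":0.75,"dx":-0.2,"dy":0,"dz":5,"rx":0,"ry":0,"rz":0},
  {"grip":0.7,"dx":-0.2,"dy":0,"dz":6,"rx":0,"ry":0,"rz":0},
  {"grip":0.6,"dx":-0.2,"dy":0,"dz":6,"rx":0,"ry":0,"rz":0},
  {"grip":0.45,"dx":-0.2,"dy":0,"dz":6,"rx":0,"ry":0,"rz":0},
], newtons=35)

```text
t: 12.3
ee_pos: [0.5205, 0.3915, 0.0189]
orientation: [-3.141, -0.001, -0.0]
contact_force: [-0.8, -0.1, 0.0]
opening: 0.0389
grasp_force: 0.0
```

Call:
carry_out([
  {"grip":0.35,"dx":0,"dy":0,"dz":0,"rx":0,"ry":0,"rz":0},
  {"grip":0.25,"dx":0,"dy":0,"dz":0,"rx":0,"ry":0,"rz":0},
  {"grip":0.2,"dx":0,"dy":0,"dz":0,"rx":0,"ry":0,"rz":0},
  {"grip":0.2,"dx":0,"dy":0,"dz":0,"rx":0,"ry":0,"rz":0},
])

```text
t: 12.8
ee_pos: [0.5204, 0.3915, 0.0187]
orientation: [-3.141, -0.001, -0.0]
contact_force: [-1.4, -1.0, 8.0]
opening: 0.0263
grasp_force: 34.0
```

Call:
carry_out([
  {"grip":0.2,"dx":0,"dy":0,"dz":-0.5,"rx":0,"ry":0,"rz":0},
  {"grip":0.2,"dx":0,"dy":0,"dz":-3,"rx":0,"ry":0,"rz":0},
  {"grip":0.2,"dx":0,"dy":1,"dz":-7,"rx":0,"ry":0,"rz":0},
  {"grip":0.2,"dx":-0.5,"dy":4,"dz":-10,"rx":0,"ry":0,"rz":0},
  {"grip":0.2,"dx":-2,"dy":9,"dz":-11,"rx":0,"ry":0,"rz":0},
])

```text
t: 13.42
ee_pos: [0.5004, 0.3013, 0.1295]
orientation: [-3.14, -0.003, 0.001]
contact_force: [1.6, -0.9, -2.7]
opening: 0.0267
grasp_force: 34.9
```

Call:
carry_out([
  {"grip":0.2,"dx":-1,"dy":5.5,"dz":0,"rx":0,"ry":0,"rz":0},
  {"grip":0.2,"dx":-2,"dy":11,"dz":0,"rx":0,"ry":0,"rz":0},
  {"grip":0.2,"dx":-3,"dy":16.5,"dz":0,"rx":0,"ry":0,"rz":0},
  {"grip":0.2,"dx":-4,"dy":22,"dz":0,"rx":0,"ry":0,"rz":0},
  {"grip":0.2,"dx":-5,"dy":27.5,"dz":0,"rx":0,"ry":0,"rz":0},
])

```text
t: 14.05
ee_pos: [0.4497, 0.0248, 0.1282]
orientation: [-3.141, -0.001, -0.0]
contact_force: [1.2, -0.9, -1.8]
opening: 0.0268
grasp_force: 34.9
```

Call:
carry_out([
  {"grip":0.2,"dx":-1.5,"dy":5.5,"dz":0,"rx":0,"ry":0,"rz":0},
  {"grip":0.2,"dx":-3,"dy":11,"dz":0,"rx":0,"ry":0,"rz":0},
  {"grip":0.2,"dx":-4.5,"dy":16.5,"dz":0,"rx":0,"ry":0,"rz":0},
  {"grip":0.2,"dx":-6,"dy":21.5,"dz":0,"rx":0,"ry":0,"rz":0},
  {"grip":0.2,"dx":-6.5,"dy":25,"dz":0,"rx":0,"ry":0,"rz":0},
])

```text
t: 14.68
ee_pos: [0.3839, -0.2259, 0.1282]
orientation: [3.141, -0.0, -0.003]
contact_force: [0.6, 0.1, -2.6]
opening: 0.0264
grasp_force: 34.9
```

Call:
carry_out([
  {"grip":0.2,"dx":-0.6,"dy":3,"dz":2,"rx":0,"ry":0,"rz":0},
  {"grip":0.2,"dx":-0.6,"dy":3,"dz":5,"rx":0,"ry":0,"rz":0},
  {"grip":0.2,"dx":-0.6,"dy":3,"dz":7.7,"rx":0,"ry":0,"rz":0},
  {"grip":0.2,"dx":-0.6,"dy":3,"dz":8,"rx":0,"ry":0,"rz":0},
])

```text
t: 15.18
ee_pos: [0.3784, -0.2534, 0.047]
orientation: [-3.141, 0.002, -0.001]
contact_force: [-0.4, -0.5, -2.0]
opening: 0.0263
grasp_force: 34.8
```

Run:
```python
from h import *
s=manip.sense();print(s['ee_pos'],s['opening'])
im=snap('side','s8')
u,v=map(int,proj('side',(.379,-.253,.03)));a=im[v-40:v+30,u-50:u+50]
cv2.imwrite('pics/c8.png',cv2.resize(a,None,fx=6,fy=6,interpolation=cv2.INTER_CUBIC))
```

```text
[ 0.3784373  -0.25339403  0.04704082] 0.026338763984073504
```

View pics/c8.png

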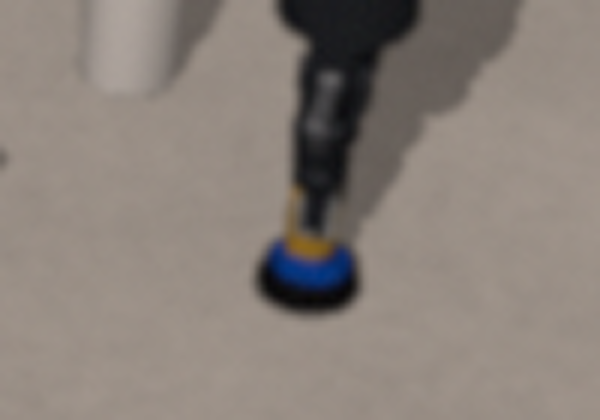

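The weight's base (311,248) is centred over the blue well (310,265), so I'll lower it.

Call:
carry_out([
  {"grip":0.2,"dx":0,"dy":0,"dz":0.8,"rx":0,"ry":0,"rz":0},
  {"grip":0.2,"dx":0,"dy":0,"dz":1.5,"rx":0,"ry":0,"rz":0},
  {"grip":0.2,"dx":0,"dy":0,"dz":1.9,"rx":0,"ry":0,"rz":0},
  {"grip":0.2,"dx":0,"dy":0,"dz":2.15,"rx":0,"ry":0,"rz":0},
  {"grip":0.2,"dx":0,"dy":0,"dz":2.2,"rx":0,"ry":0,"rz":0},
])

```text
t: 15.85
ee_pos: [0.3789, -0.2536, 0.0257]
orientation: [-3.141, 0.0, -0.0]
contact_force: [0.1, 0.4, -2.7]
opening: 0.0263
grasp_force: 34.9
```

Call:
carry_out([
  {"grip":0.2,"dx":0,"dy":0,"dz":0.1,"rx":0,"ry":0,"rz":0},
  {"grip":0.2,"dx":0,"dy":0,"dz":0.15,"rx":0,"ry":0,"rz":0},
])

```text
t: 16.1
ee_pos: [0.3791, -0.2536, 0.0246]
orientation: [3.141, -0.0, -0.0]
contact_force: [-1.6, 1.1, 17.1]
opening: 0.0264
grasp_force: 36.7
```

Call:
carry_out([
  {"grip":0.3,"dx":0,"dy":0,"dz":-0.05,"rx":0,"ry":0,"rz":0},
  {"grip":0.45,"dx":0,"dy":0,"dz":-0.1,"rx":0,"ry":0,"rz":0},
  {"grip":0.65,"dx":0,"dy":0,"dz":-0.2,"rx":0,"ry":0,"rz":0},
  {"grip":0.65,"dx":0,"dy":0,"dz":-2,"rx":0,"ry":0,"rz":0},
  {"grip":0.65,"dx":0,"dy":0,"dz":-7.5,"rx":0,"ry":0,"rz":0},
])

```text
t: 16.73
ee_pos: [0.3782, -0.2531, 0.0989]
orientation: [-3.14, 0.003, -0.0]
contact_force: [0.4, -0.0, 0.8]
opening: 0.0557
grasp_force: 0.0
```

Call:
carry_out([
  {"grip":0.65,"dx":2.5,"dy":-5.2,"dz":0,"rx":0,"ry":0,"rz":0},
  {"grip":0.65,"dx":5,"dy":-10.4,"dz":0,"rx":0,"ry":0,"rz":0},
  {"grip":0.65,"dx":7.5,"dy":-15.6,"dz":0,"rx":0,"ry":0,"rz":0},
  {"grip":0.65,"dx":10,"dy":-20.8,"dz":0,"rx":0,"ry":0,"rz":0},
  {"grip":0.65,"dx":12.5,"dy":-26,"dz":0,"rx":0,"ry":0,"rz":0},
])

```text
t: 17.35
ee_pos: [0.5047, 0.0083, 0.0994]
orientation: [-3.142, -0.0, -0.0]
contact_force: [0.7, -0.7, 0.8]
opening: 0.0556
grasp_force: 0.0
```

Call:
carry_out([
  {"grip":0.6,"dx":2.5,"dy":-5.2,"dz":0,"rx":0,"ry":0,"rz":0},
  {"grip":0.55,"dx":5,"dy":-10.4,"dz":0,"rx":0,"ry":0,"rz":0},
  {"grip":0.5,"dx":7.5,"dy":-15.6,"dz":0,"rx":0,"ry":0,"rz":0},
  {"grip":0.5,"dx":10,"dy":-20.8,"dz":0,"rx":0,"ry":0,"rz":0},
  {"grip":0.5,"dx":11.7,"dy":-25.4,"dz":0,"rx":0,"ry":0,"rz":0},
])

```text
t: 17.98
ee_pos: [0.6214, 0.2625, 0.0993]
orientation: [3.142, 0.0, 0.001]
contact_force: [-0.1, -0.5, 1.3]
opening: 0.0426
grasp_force: 0.0
```

Call:
carry_out([
  {"grip":0.5,"dx":0,"dy":0,"dz":2,"rx":0,"ry":0,"rz":0},
  {"grip":0.5,"dx":0,"dy":0,"dz":5,"rx":0,"ry":0,"rz":0},
  {"grip":0.5,"dx":0,"dy":0,"dz":5,"rx":0,"ry":0,"rz":0},
])

```text
t: 18.35
ee_pos: [0.6199, 0.2593, 0.0475]
orientation: [3.14, 0.004, -0.001]
contact_force: [-0.3, 0.6, 0.0]
opening: 0.043
grasp_force: 0.0
```

Run:
```python
from h import *
s=manip.sense();print(s['ee_pos'],s['opening'])
im=snap('side','s9')
u,v=map(int,proj('side',(.621,.26,.03)));a=im[v-40:v+30,u-50:u+50]
u,v=map(int,proj('side',(.379,-.253,.03)));b=im[v-40:v+30,u-25:u+25]
cv2.imwrite('pics/c9.png',cv2.resize(np.hstack([a,b]),None,fx=5,fy=5,interpolation=cv2.INTER_CUBIC))
```

```text
[0.61994719 0.25934212 0.04745021] 0.04296013435599414
```

View pics/c9.png

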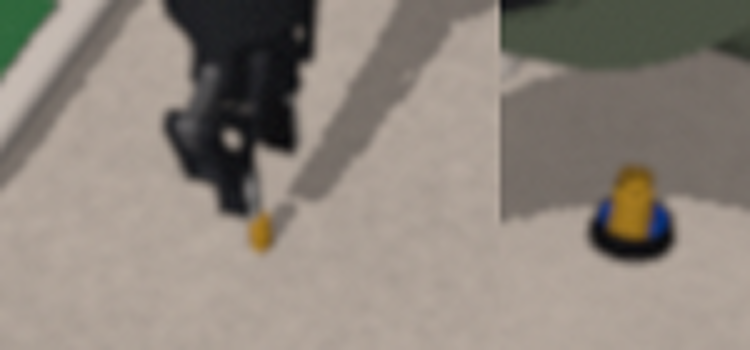

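The 200 g weight stands in the blue well (633,205), and the fingers straddle the 20 g weight (260,232).

Call:
carry_out([
  {"grip":0.5,"dx":0,"dy":0,"dz":2,"rx":0,"ry":0,"rz":0},
  {"grip":0.5,"dx":0,"dy":0,"dz":3.3,"rx":0,"ry":0,"rz":0},
  {"grip":0.45,"dx":0,"dy":0,"dz":3.75,"rx":0,"ry":0,"rz":0},
  {"grip":0.4,"dx":0,"dy":0,"dz":3.75,"rx":0,"ry":0,"rz":0},
  {"grip":0.3,"dx":0,"dy":0,"dz":3.75,"rx":0,"ry":0,"rz":0},
], newtons=20)

```text
t: 19.02
ee_pos: [0.6214, 0.2604, 0.0123]
orientation: [-3.141, -0.001, -0.0]
contact_force: [-0.2, -0.4, -0.7]
opening: 0.0255
grasp_force: 0.0
```

Call:
carry_out([
  {"grip":0.25,"dx":0,"dy":0,"dz":0.2,"rx":0,"ry":0,"rz":0},
  {"grip":0.2,"dx":0,"dy":0,"dz":0.25,"rx":0,"ry":0,"rz":0},
  {"grip":0.12,"dx":0,"dy":0,"dz":0.25,"rx":0,"ry":0,"rz":0},
  {"grip":0.06,"dx":0,"dy":0,"dz":0.25,"rx":0,"ry":0,"rz":0},
  {"grip":0.06,"dx":0,"dy":0,"dz":0.25,"rx":0,"ry":0,"rz":0},
])

```text
t: 19.65
ee_pos: [0.6212, 0.2604, 0.0094]
orientation: [-3.141, -0.0, -0.0]
contact_force: [-0.2, 0.3, -0.4]
opening: 0.0111
grasp_force: 19.5
```

Call:
carry_out([
  {"grip":0.06,"dx":0,"dy":0,"dz":-0.4,"rx":0,"ry":0,"rz":0},
  {"grip":0.06,"dx":0,"dy":0,"dz":-1.5,"rx":0,"ry":0,"rz":0},
  {"grip":0.06,"dx":0,"dy":0,"dz":-3.5,"rx":0,"ry":0,"rz":0},
  {"grip":0.06,"dx":0,"dy":2,"dz":-5,"rx":0,"ry":0,"rz":0},
  {"grip":0.06,"dx":0.5,"dy":6,"dz":-5,"rx":0,"ry":0,"rz":0},
])

```text
t: 20.27
ee_pos: [0.6265, 0.2001, 0.0615]
orientation: [-3.141, -0.002, 0.002]
contact_force: [0.8, -0.2, 0.2]
opening: 0.0113
grasp_force: 19.5
```

Call:
carry_out([
  {"grip":0.06,"dx":0.5,"dy":5.2,"dz":0,"rx":0,"ry":0,"rz":0},
  {"grip":0.06,"dx":1,"dy":10.4,"dz":0,"rx":0,"ry":0,"rz":0},
  {"grip":0.06,"dx":1.5,"dy":15.6,"dz":0,"rx":0,"ry":0,"rz":0},
  {"grip":0.06,"dx":2,"dy":20.8,"dz":0,"rx":0,"ry":0,"rz":0},
  {"grip":0.06,"dx":2.4,"dy":26,"dz":0,"rx":0,"ry":0,"rz":0},
])

```text
t: 20.9
ee_pos: [0.6498, -0.0627, 0.0605]
orientation: [3.141, -0.001, -0.001]
contact_force: [0.6, -0.1, -0.5]
opening: 0.0114
grasp_force: 19.5
```

Call:
carry_out([
  {"grip":0.06,"dx":0.3,"dy":3,"dz":0,"rx":0,"ry":0,"rz":0},
  {"grip":0.06,"dx":0.4,"dy":5.1,"dz":0,"rx":0,"ry":0,"rz":0},
  {"grip":0.06,"dx":0.4,"dy":5.1,"dz":1.5,"rx":0,"ry":0,"rz":0},
  {"grip":0.06,"dx":0.4,"dy":5.1,"dz":2.5,"rx":0,"ry":0,"rz":0},
])

```text
t: 21.4
ee_pos: [0.6537, -0.1091, 0.0331]
orientation: [-3.14, 0.001, 0.001]
contact_force: [-0.2, 0.6, 0.3]
opening: 0.011
grasp_force: 19.5
```

Run:
```python
from h import *
s=manip.sense();print(s['ee_pos'],s['opening'],s['grasp_force'])
im=snap('side','s10')
u,v=map(int,proj('side',(.655,-.112,.02)));a=im[v-35:v+25,u-35:u+35]
cv2.imwrite('pics/c10.png',cv2.resize(a,None,fx=8,fy=8,interpolation=cv2.INTER_CUBIC))
```

```text
[ 0.65368368 -0.10914448  0.03311935] 0.01102507914853875 19.526304319297196
```

View pics/c10.png

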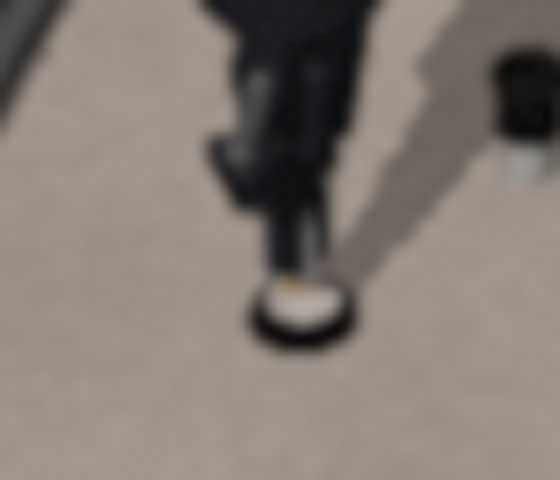

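The 20 g weight (290,283) sits about 2–3 mm towards +x of the white case's centre (302,310). I'll shift it while lowering.

Call:
carry_out([
  {"grip":0.06,"dx":-0.2,"dy":0,"dz":0.2,"rx":0,"ry":0,"rz":0},
  {"grip":0.06,"dx":-0.2,"dy":0,"dz":0.8,"rx":0,"ry":0,"rz":0},
  {"grip":0.06,"dx":-0.2,"dy":0,"dz":1.3,"rx":0,"ry":0,"rz":0},
  {"grip":0.06,"dx":-0.2,"dy":0,"dz":1.6,"rx":0,"ry":0,"rz":0},
  {"grip":0.06,"dx":-0.2,"dy":0,"dz":1.65,"rx":0,"ry":0,"rz":0},
])

```text
t: 22.08
ee_pos: [0.652, -0.1106, 0.0176]
orientation: [-3.141, 0.0, -0.0]
contact_force: [0.6, -0.0, -0.2]
opening: 0.0113
grasp_force: 19.5
```

Call:
carry_out([
  {"grip":0.06,"dx":0,"dy":0,"dz":0.1,"rx":0,"ry":0,"rz":0},
  {"grip":0.06,"dx":0,"dy":0,"dz":0.2,"rx":0,"ry":0,"rz":0},
  {"grip":0.06,"dx":0,"dy":0,"dz":0.22,"rx":0,"ry":0,"rz":0},
])

```text
t: 22.45
ee_pos: [0.652, -0.1107, 0.0156]
orientation: [-3.142, -0.0, -0.0]
contact_force: [1.0, -0.3, -0.5]
opening: 0.0109
grasp_force: 19.5
```

Call:
carry_out([
  {"grip":0.06,"dx":0,"dy":0,"dz":0.05,"rx":0,"ry":0,"rz":0},
  {"grip":0.06,"dx":0,"dy":0,"dz":0.08,"rx":0,"ry":0,"rz":0},
])

```text
t: 22.7
ee_pos: [0.6522, -0.1107, 0.0152]
orientation: [-3.142, -0.0, -0.0]
contact_force: [-2.1, 0.2, 8.2]
opening: 0.0111
grasp_force: 20.2
```

Contact with the floor (8 N). Release slowly, then rise.

Call:
carry_out([
  {"grip":0.1,"dx":0,"dy":0,"dz":-0.03,"rx":0,"ry":0,"rz":0},
  {"grip":0.18,"dx":0,"dy":0,"dz":-0.05,"rx":0,"ry":0,"rz":0},
  {"grip":0.3,"dx":0,"dy":0,"dz":-0.1,"rx":0,"ry":0,"rz":0},
  {"grip":0.45,"dx":0,"dy":0,"dz":-0.2,"rx":0,"ry":0,"rz":0},
  {"grip":0.45,"dx":0,"dy":0,"dz":-1.5,"rx":0,"ry":0,"rz":0},
])

```text
t: 23.32
ee_pos: [0.6516, -0.1106, 0.0297]
orientation: [-3.141, 0.001, -0.0]
contact_force: [0.2, -0.6, 0.0]
opening: 0.0383
grasp_force: 0.0
```

Call:
carry_out([
  {"grip":0.45,"dx":0,"dy":0,"dz":-5,"rx":0,"ry":0,"rz":0},
  {"grip":0.45,"dx":0,"dy":0,"dz":-10,"rx":0,"ry":0,"rz":0},
  {"grip":0.45,"dx":-5,"dy":0,"dz":-14,"rx":0,"ry":0,"rz":0},
  {"grip":0.45,"dx":-10,"dy":0,"dz":-16,"rx":0,"ry":0,"rz":0},
  {"grip":0.45,"dx":-10,"dy":0,"dz":-16,"rx":0,"ry":0,"rz":0},
])

```text
t: 23.95
ee_pos: [0.5499, -0.111, 0.1926]
orientation: [-3.141, -0.001, -0.002]
contact_force: [1.2, 0.3, 0.4]
opening: 0.0388
grasp_force: 0.0
```

Run:
```python
from fit import *
im=snap('side','s11')
P={'20':(.654,-.111),'100':(.469,.068),'200':(.379,-.253),'500':(.391,.228)}
t=[]
for k,p in P.items():
    u,v=map(int,proj('side',(*p,.02)));t.append(cv2.resize(im[v-20:v+20,u-20:u+20],None,fx=7,fy=7,interpolation=cv2.INTER_CUBIC))
    if k!='x':
        print(k,np.round(centroid_fit(im,'side','weight_'+k,*p,z0=.006)[0],4))
cv2.imwrite('pics/c11.png',np.vstack([np.hstack(t[:2]),np.hstack(t[2:])]))
print(manip.sense()['ee_pos'],manip.tip_of('side','eyepiece')[:1],manip.tip_of('side','wash_bottle')[:1])
```

```text
20 [ 0.6488 -0.1101]
100 [0.4653 0.0692]
200 [ 0.3779 -0.2553]
500 [0.3895 0.2277]
[ 0.55172747 -0.11064604  0.19170347] [{'centre': [0.597, -0.2534, 0.0044], 'score': 0.45}] [{'centre': [0.5347, -0.4476, -0.0006], 'score': 0.94}]
```

View pics/c11.png

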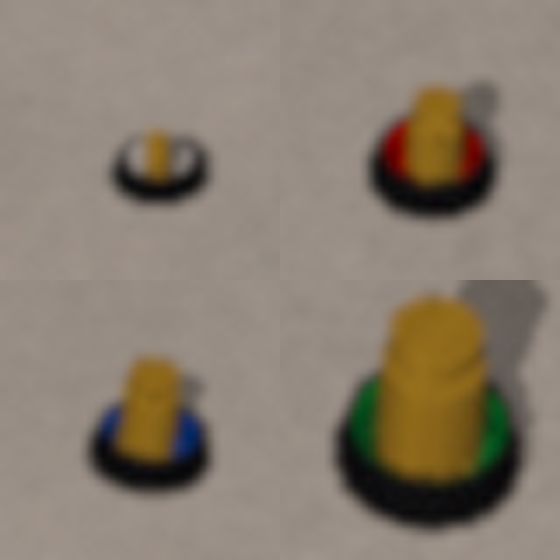

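All four weights stand upright in the middle of their wells: white (160,160), red (435,150), blue (150,425) and green (430,430). The eyepiece and bottle haven't moved, so I'll hand in the job.

```bash
python3 -c "
from rig import manip
print(manip.close_job())"
```

```text
the job is handed in; nothing more can be done
None
```

All four weights stand upright in their own cases and have been let go, the eyepiece and wash bottle are where they stood, and the job is handed in at about 24 s; no verdict was returned.

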